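Measure a wheel bearing with the bench caliper

ROBOT

A 6-joint arm with a two-finger parallel gripper is mounted at the origin on a cart in front of the work surface, level with it; the furniture and walls round the work are solid. World frame = base frame: x ahead of the robot, y to its left, z up, the work surface at z = 0. Lengths are in m, angles in degrees, forces in N, time in s.
With the tool pointing down it reaches from about 0.35 to 0.875 m from the base axis. Payload 4.2 kg.
Tool frame: the origin (TCP) lies midway between the tips of the shut fingers; the grasp point (between the pads) lies 19 mm behind it; y points along the fingers, z is the direction in which the jaws open and shut, and the axes are right-handed (so a half turn about y gives the same grasp; the last joint's range is limited). The gripper opens to 87 mm and grips with 3 to 60 N. Pads are 19 mm wide; open, the fingers measure 117 mm over their backs; the gripper's body (75 mm by 190 mm) begins 51 mm behind the grasp point.
Start: joints at [79.103, 22.042, 0.453, 0, -68.411, -14.817], TCP at [0.271, 0.563, 0.186] pointing down, gripper open.
Joint ranges: [-179.83, 179.83], [-69.29, 118.12], [-61.27, 80.66], [-181.25, 117.63], [-171.15, -9.14], [-177.46, 177.46]. Speed limits (degrees/s): [159.86, 159.86, 180, 180, 180, 180].

INTERFACE

Orientations are given as [roll, pitch, yaw] about the fixed x, y, z axes, in that order (R = Rz(yaw) Ry(pitch) Rx(roll)).
In Python, from workcell import env gives the robot as it stands. The module is installed in compiled form; this text tells all that it offers. Calls block until the motion is done:
- env.goto(position, orientation): joint-space move of the TCP to a pose.
- env.move_straight(position, rotation=None, rate=0.15, force_limit=None): straight line of the TCP; rotation=None keeps the orientation; rate is the mean speed in m/s. With force_limit (N) it stops when the force on the tool has changed by that much, and returns True; else False.
- env.set_joints(angles): joint-space move.
- env.gripper_to(opening, grasp_force=None): opening from 0.0 (shut) to 1.0 (fully open); grasp_force is the grip in N (None keeps the last); returns when the fingers have stopped.
- env.dwell(seconds).
- env.inverse_kinematics(position, orientation): joint angles nearest the present ones, or None.
- env.read_state(): the state.
- env.grab_frame(name): name is "side" or "top" or "wrist"; returns a dict with "image" (400x640x3 uint8, blue, green, red), "fx", "fy", "cx", "cy" (pixels), "D" ([k1, k2, p1, p2, k3] as OpenCV has them; the pictures are not rectified), "position" and "orientation" of the camera in the world. Camera axes: x right, y up, looking along -z (the intrinsics and any distortion apply to the point x, -y, -z); pixel columns grow to the right and rows downward; lengths in m; the calibration is good to about 2 mm. A picture is of the moment at which its call begins. There is no depth.
A pose or a line that the arm cannot do raises env.Unreachable and nothing moves.
- env.close_job(): hands the job in, once; it reports no verdict.
Trained networks look in a picture, given as the dict that the camera call returned (one of the last four; its "shot" number tells which), for a name from the list of things; names that differ only in an ending like _2 or _b are one class to them, and where a whole thing is asked for, a point or a joint stands for the part that bears it (a point fixed in the world has none). Each returns a list of dicts, best first, with "score" (0 to 1); they miss things now and then, are a little off and sometimes report something else, mostly with a low value. They report only what shows in the picture. A call takes as long as a camera call. They do not tell look-alikes from the thing itself.
- env.search_frame(picture, thing): "xyz" ([x, y, z] in m, in world coordinates, good to about 4 mm: the middle of the surface that is visible of it).
- env.trace(picture, thing): "mask" (400x640 bool, what is visible of it).
The state is a dict: "clock": time; "joint_positions": joint angles; "qvel": joint speeds; "joint_torque": joint torques, N m; "position": TCP position; "tool_rot": TCP orientation; "force": force on the tool from outside, world axes, zero at the start; "wrist_torque": the same for the moment, N m; "opening": opening from 0.0 (shut) to 1.0 (fully open).
Only numpy, scipy, OpenCV 4.12 (cv2) and the standard library are available. Lean on these libraries where they do the work, as an engineer would, in place of code of your own. Each camera call takes 0.05 s, during which the arm holds its last target.

TASK

Find the size of the worn wheel bearing with the blue seal: lay it flat on the sloping measuring board, resting on the board's ledge between the open jaws of the caliper, and let go of it. Then slide the caliper shut across it, without forcing it, until both jaws bear on the bearing's outer ring, and leave it closed there so that the size can be read. Leave the other bearings, the tape measure and the tin of screws where they are.

Things in the scene. Friction and masses are not known exactly. Their poses are not given: they have to be found in the camera images.
- blue_bearing: the bearing to measure: steel ball bearing with a bright blue seal on both faces, outer diameter 40 mm, bore 17 mm, 12 mm thick, about 65 g; lies flat on the bench. Origin at the centre of its underside, z along its axis (up at the start). Grasp it across the outer diameter
- blue_bearing_mid (a point): centre of the blue-sealed bearing, 6 mm along its axis from its origin
- black_bearing: bystander: smaller bearing with black seals, 35 mm diameter, 11 mm thick; origin at the centre of its underside
- red_bearing: bystander: larger bearing with dark red seals, 47 mm diameter, 14 mm thick; origin at the centre of its underside
- measuring_board: fixed plywood board (350 mm wide, 170 mm deep, 120 mm high at the back), screwed down, whose face slopes at 35 degrees. It is turned so that the face looks up, to the robot's right and a little towards the robot; the slope rises towards the robot's left. Origin at the centre of its underside on the bench, x towards its high back edge, y along its width towards its near end, z up
- caliper: fixed part of a 200 mm caliper (beam, fixed jaw) on the sloping face. Origin on the face at the middle of the ledge line, where a part rests on the ledge; x up the slope, y along the beam to the fixed jaw, z square out of the face. The ledge lies below x = 0 and stands 8 mm off the face. The jaws point down the slope from the beam to x = 6 mm, z = 3 to 8 mm; between them the face is clear
- beam_mid (a point): point on the beam's centre line, 64 mm up the slope from the ledge line (x = 64, y = 0, z = 7 mm of the caliper). The beam is 16 mm wide, its top 7 mm off the face. Saddles with small brass screws hold its ends at y = 112 and -160 mm, 17 mm high
- fixed_jaw: the caliper's fixed jaw, at the board's end nearer the robot; its origin lies on the ledge line on the board's face, level with its measuring face (x = 0, y = 85, z = 0 mm of the caliper), which looks to -y of the caliper; axes as those of the caliper. The jaw is at most 20 mm wide behind that face
- moving_jaw: the moving jaw, carried by the slider; its origin lies on the ledge line on the board's face, level with its measuring face, which looks to +y of the caliper; the jaw is at most 19 mm wide behind that face; axes as those of the caliper
- moving_face (a point): point on the moving jaw's measuring face, 26 mm above the ledge line, 5.5 mm off the board's face
- slider_grip (a point): middle of the slider's black display housing, 10 mm off the board's face, 46 mm behind (to -y of) the moving jaw's face. The housing is 32 mm across the beam (up the slope), 72 mm along it, its top 18 mm off the board's face; its sides are free for 22 mm either way from this point, to be pinched across the 32 mm, square to the board's face
- slider (a joint): the caliper's slide: distance between the two measuring faces in m (0 shut, to 0.140 open); starts at 0.105 to 0.130. It needs about 2.5 N to slide, a little more when fast, and stays where it is left. Closing moves the slider towards +y of the caliper
- screw_tin: bystander: open steel tin of screws, 74 mm diameter, 52 mm high, origin at the centre of its underside
- tape_measure: bystander: yellow tape measure standing on its edge, 36 x 98 x 64 mm, origin at the centre of its underside
Mind the look-alikes: they are no part of the job. Leave any yellow look-alike of the blue_bearing alone.

How it is judged (in metres and radians):
On the way, in this order (a step that is already met when the one before it is completed fails the run):
1. the blue-sealed bearing lies flat on the sloping board between the open jaws, let go of (z of blue_bearing_mid in the frame of caliper between 0.003 and 0.01 m and x of blue_bearing_mid in the frame of caliper between 0.015 and 0.038 m and y of blue_bearing_mid in the frame of caliper below 0.068 m and y of blue_bearing_mid in the frame of moving_jaw above 0.017 m and angle between the z axis of blue_bearing and the z axis of caliper, either way round below 0.15 rad and value of joint slider above 0.06 m and contact force between the fingers and blue_bearing below 0.1 N), for 0.2 s.
2. the caliper is slid shut until both jaws press on the bearing (contact force between each of moving_jaw, fixed_jaw and blue_bearing above 1 N and value of joint slider between 0.038 and 0.042 m), for 0.2 s.
At the end, for the whole second after the job is handed in: The blue-sealed bearing lies flat (within 6 degrees) on the board between the jaws, at rest, its centre 15 to 38 mm above the ledge line and within 3 mm of where it bears on the fixed jaw; the caliper is closed on its 40 mm diameter to within 1.5 mm and let go of (value of joint slider between 0.0385 and 0.0415 m and y of blue_bearing_mid in the frame of caliper between 0.062 and 0.068 m and x of blue_bearing_mid in the frame of caliper between 0.015 and 0.038 m and angle between the z axis of blue_bearing and the z axis of caliper, either way round below 0.1 rad and linear speed of blue_bearing below 0.01 m/s); the robot touches nothing.
It fails at once if the bearing is dropped or thrown (linear speed of blue_bearing above 0.8 m/s and contact force between the fingers and blue_bearing below 0.05 N).
It fails at once if the caliper is forced (over 40 N on the bearing) (contact force between moving_jaw and blue_bearing above 40 N).
It fails at once if another bearing is moved by more than 20 mm (distance of any of black_bearing, red_bearing from where it was at the start of the episode above 0.02 m).
It fails at once if the tape measure or the tin of screws is moved by more than 20 mm (distance of any of tape_measure, screw_tin from where it was at the start of the episode above 0.02 m).
It also fails if it takes over 48 s, if anything falls off the work surface, if the arm or the gripper's body presses on something with over 40 N, if the wrist force passes 120 N, or if a joint passes its speed limit or range.

## Working session

There is one attempt and no reset: what is moved stays moved. The work goes in short steps, each a Python script; the robot and the scene stay as the last script left them, time stands still between calls to the robot, and variables do not carry over. Pictures are saved under pics/ and viewed, and the job is handed in when it is done.

```bash
mkdir -p pics
python3 - <<'E'
from workcell import env
import cv2
s=env.read_state(); print(s)
for n in ["top","side","wrist"]:
    f=env.grab_frame(n); cv2.imwrite(f"pics/a_{n}.png",f["image"])
    print(n,{k:f[k] for k in f if k!="image"})
    for t in (["blue_bearing","moving_face","slider_grip","fixed_jaw","caliper"] ):
        r=env.search_frame(f,t); print(t,[(q["score"],q["xyz"]) for q in r][:4])
E
```

```text
{'clock': 0.0, 'joint_positions': array([ 7.91030002e+01,  2.20888513e+01,  3.78533717e-01, -2.91500599e-02,
       -6.84095168e+01, -1.48169132e+01]), 'qvel': array([-0.00814181,  0.02434757, -0.07175465,  0.00629082,  0.02813461,
       -0.04177403]), 'joint_torque': array([ 1.14264581e-03, -3.90665531e+01,  1.87403655e+01,  4.21988949e+00,
        1.09871532e-02, -1.86734778e-04]), 'position': array([0.27085838, 0.56249773, 0.18467087]), 'tool_rot': array([-8.98772221e+01,  4.46422531e-03,  1.54275337e+02]), 'force': array([-0.40066782, -0.11366506, -0.36488682]), 'wrist_torque': array([0.03356341, 0.01354453, 0.03408221]), 'opening': 1.0024285608638552}
top {'fx': 423.1141302134963, 'fy': 423.1141302134963, 'cx': 312.5444042701781, 'cy': 193.88043942759373, 'D': array([-0.08509066,  0.        ,  0.        ,  0.        ,  0.        ]), 'position': array([0.3911127 , 0.02103455, 1.50840445]), 'orientation': array([  5.92283301,  -0.30166766, -88.88880916]), 'shot': 1}
blue_bearing [(0.63, [0.5419, -0.3126, 0.0135]), (0.52, [0.5466, -0.1467, 0.0087]), (0.44, [0.557, -0.2275, 0.0133]
[... 588 characters left out ...]
, 0.0117]), (0.58, [0.544, -0.1501, 0.0088]), (0.57, [0.4792, -0.1777, 0.0121]), (0.5, [0.5442, -0.3139, 0.0097])]
moving_face [(0.45, [0.6508, 0.0605, 0.0555])]
slider_grip [(0.87, [0.6602, 0.0922, 0.0786]), (0.25, [0.5527, -0.2311, 0.0131])]
fixed_jaw []
caliper [(0.69, [0.6302, 0.0652, 0.0828])]
wrist {'fx': 307.03617619430185, 'fy': 307.03617619430185, 'cx': 321.9297033111355, 'cy': 202.6926752365624, 'D': array([-0.03763733,  0.        ,  0.        ,  0.        ,  0.        ]), 'position': array([0.34586178, 0.52686135, 0.38499076]), 'orientation': array([-1.75478239e+01, -4.41478439e-02, -1.15699073e+02]), 'shot': 3}
blue_bearing []
moving_face []
slider_grip []
fixed_jaw []
caliper []
```

View pics/a_top.png

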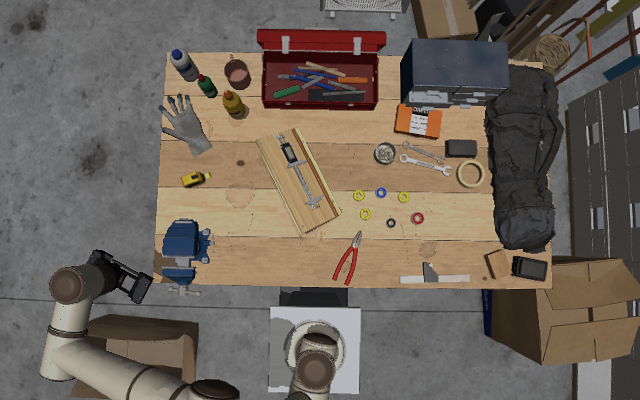

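View pics/a_side.png

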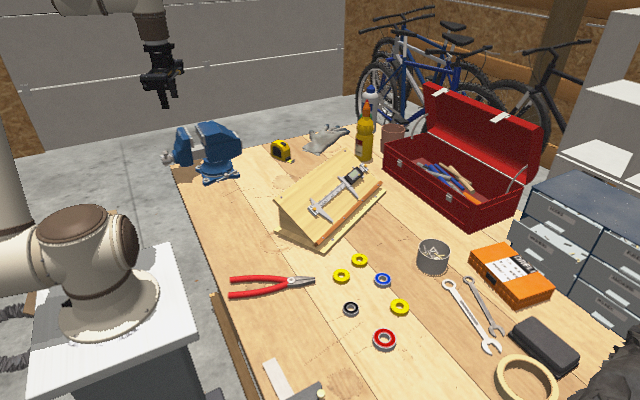

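View pics/a_wrist.png

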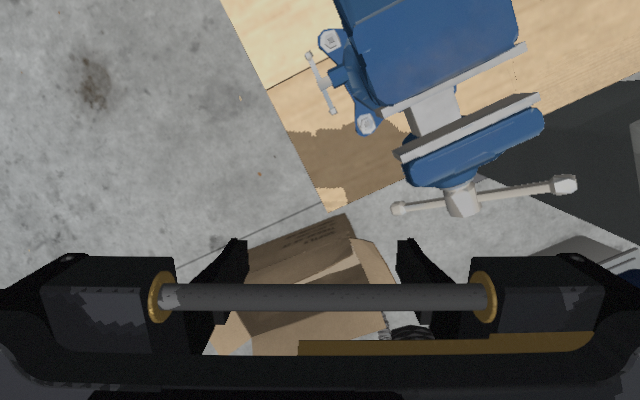

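```bash
cat > h.py <<'E'
from workcell import env
import numpy as np, cv2
from scipy.spatial.transform import Rotation as Ro
def R(e): return Ro.from_euler('xyz',e,degrees=True).as_matrix()
def proj(f,P):
    P=np.atleast_2d(np.asarray(P,float)); c=(P-f["position"])@R(f["orientation"])
    c=c*[1,-1,-1]; K=np.array([[f["fx"],0,f["cx"]],[0,f["fy"],f["cy"]],[0,0,1]])
    return cv2.projectPoints(c.reshape(-1,1,3),np.zeros(3),np.zeros(3),K,f["D"])[0].reshape(-1,2)
def ray(f,uv):
    K=np.array([[f["fx"],0,f["cx"]],[0,f["fy"],f["cy"]],[0,0,1]])
    p=cv2.undistortPoints(np.asarray(uv,float).reshape(-1,1,2),K,f["D"]).reshape(-1,2)
    d=np.c_[p[:,0],-p[:,1],-np.ones(len(p))]@R(f["orientation"]).T
    return f["position"],d
def onz(f,uv,z):
    o,d=ray(f,uv); return o+d*((z-o[2])/d[:,2])[:,None]
def eul(M): return Ro.from_matrix(M).as_euler('xyz',degrees=True)
def tool(y,z):
    y=np.asarray(y,float);z=np.asarray(z,float);y=y/np.linalg.norm(y);z=z-y*(z@y);z/=np.linalg.norm(z)
    return eul(np.c_[np.cross(y,z),y,z])
E
python3 - <<'E'
from h import *
q0=env.read_state()["joint_positions"]
for yaw in range(-180,180,30):
    print(yaw,[None if (q:=env.inverse_kinematics(p,[-90,0,yaw])) is None else np.round(q).tolist() for p in ([.62,0.0,.3],[.557,-.229,.05])])
yc=np.array([-.86,-.5,0]);xh=np.array([-.5,.86,0]);c,s=np.cos(np.radians(35)),np.sin(np.radians(35))
xc=c*xh+[0,0,s]; n=np.cross(xc,yc); print(n)
for nm,z,p in(("place",yc,[.6,.02,.08]),("place-",-yc,[.6,.02,.08]),("sl",xc,[.66,.09,.09]),("sl-",-xc,[.66,.09,.09])):
  for h in (0,.08):
    q=env.inverse_kinematics(np.array(p)+n*h,tool(-n,z)); print(nm,h,tool(-n,z),None if q is None else np.round(q))
E
```

```text
-180 [[15.0, 19.0, 11.0, 0.0, -83.0, 75.0], [-7.0, 27.0, -13.0, 0.0, -50.0, 97.0]]
-150 [[15.0, 19.0, 11.0, 0.0, -83.0, 105.0], [-7.0, 27.0, -13.0, 0.0, -50.0, 127.0]]
-120 [[15.0, 19.0, 11.0, 0.0, -83.0, 135.0], [-7.0, 27.0, -13.0, 0.0, -50.0, 157.0]]
-90 [[15.0, 19.0, 11.0, 0.0, -83.0, 165.0], [-7.0, 27.0, -13.0, 0.0, -50.0, -173.0]]
-60 [[15.0, 19.0, 11.0, 0.0, -83.0, -165.0], [-7.0, 27.0, -13.0, -0.0, -50.0, -143.0]]
-30 [[15.0, 19.0, 11.0, -0.0, -83.0, -135.0], [-7.0, 27.0, -13.0, -0.0, -50.0, -113.0]]
0 [[15.0, 19.0, 11.0, -0.0, -83.0, -105.0], [-7.0, 27.0, -13.0, -0.0, -50.0, -83.0]]
30 [[15.0, 19.0, 11.0, 0.0, -83.0, -75.0], [-7.0, 27.0, -13.0, 0.0, -50.0, -53.0]]
60 [[15.0, 19.0, 11.0, 0.0, -83.0, -45.0], [-7.0, 27.0, -13.0, 0.0, -50.0, -23.0]]
90 [[15.0, 19.0, 11.0, 0.0, -83.0, -15.0], [-7.0, 27.0, -13.0, 0.0, -50.0, 7.0]]
120 [[15.0, 19.0, 11.0, 0.0, -83.0, 15.0], [-7.0, 27.0, -13.0, 0.0, -50.0, 37.0]]
150 [[15.0, 19.0, 11.0, 0.0, -83.0, 45.0], [-7.0, 27.0, -13.0, 0.0, -50.0, 67.0]]
[ 0.28678822 -0.49327574  0.81063286]
place 0 [-90.         -35.1408434  120.17352003] [ -1.  38.  14. -30. -86.  38.]
place 0.08 [-90.         -35.1408434  120.17352003] [ -4.  38.  23. -29. -96.  36.]
place- 0 [-90.          35.1408434  -59.82647997] [  -1.   38.   14.  -30.  -86. -142.]
place- 0.08 [-90.          35.1408434  -59.82647997] [  -4.   38.   23.  -29.  -96. -144.]
sl 0 [-54.8591566    0.          30.17352003] [  4.  42.  24. -31. -89. -59.]
sl 0.08 [-54.8591566    0.          30.17352003] [  1.  42.  33. -31. -98. -61.]
sl- 0 [-125.1408434     0.         -149.82647997] [  4.  42.  24. -31. -89. 121.]
sl- 0.08 [-125.1408434     0.         -149.82647997] [  1.  42.  33. -31. -98. 119.]
```

Run:
```python
from h import *
import pickle
env.goto([.62,.0,.30],[-90,0,110])
for i,p in enumerate([[.62,.0,.30],[.56,-.20,.22]]):
    if i: env.goto(p,[-90,0,110])
    f=env.grab_frame("wrist"); pickle.dump(f,open(f"w{i}.pkl","wb")); cv2.imwrite(f"pics/b{i}.png",f["image"])
    for t in ["blue_bearing","moving_face","slider_grip","fixed_jaw","caliper"]:
        r=env.search_frame(f,t); print(t,[(q["score"],q["xyz"],proj(f,q["xyz"])[0].round().tolist()) for q in r][:5])
print(env.read_state()["clock"])
```

```text
blue_bearing [(0.97, [0.5497, -0.1465, 0.0098], [399.0, 85.0]), (0.81, [0.5601, -0.2301, 0.0122], [417.0, 24.0]), (0.71, [0.485, -0.1742, 0.0098], [446.0, 83.0])]
moving_face [(0.5, [0.6554, 0.0596, 0.0585], [286.0, 194.0])]
slider_grip [(0.4, [0.6047, 0.4054, 0.005], [260.0, 351.0])]
fixed_jaw [(0.86, [0.5274, 0.0018, 0.0604], [380.0, 188.0])]
caliper [(0.93, [0.6359, 0.0724, 0.0727], [294.0, 209.0])]
blue_bearing [(0.92, [0.5474, -0.1456, 0.0154], [318.0, 210.0]), (0.76, [0.5614, -0.23, 0.0129], [329.0, 149.0]), (0.75, [0.5458, 0.0085, 0.0575], [281.0, 317.0]), (0.63, [0.4855, -0.1744, 0.0104], [366.0, 205.0]), (0.18, [0.7023, -0.2401, 0.0291], [224.0, 104.0])]
moving_face []
slider_grip [(0.63, [0.5596, -0.2279, 0.0114], [330.0, 151.0])]
fixed_jaw [(0.57, [0.5234, 0.0037, 0.0637], [297.0, 322.0])]
caliper [(0.72, [0.5453, 0.0366, 0.0688], [275.0, 338.0])]
4.7833
```

View pics/b0.png

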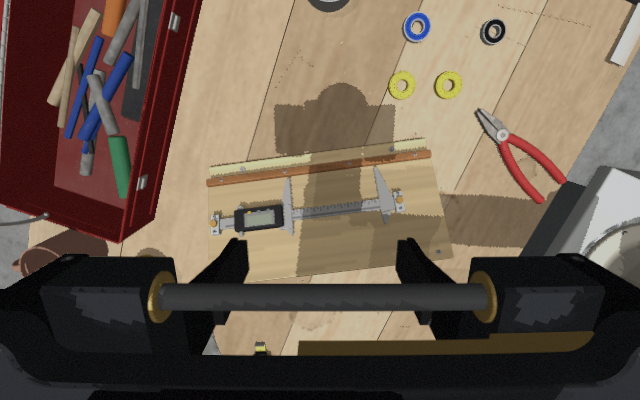

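View pics/b1.png

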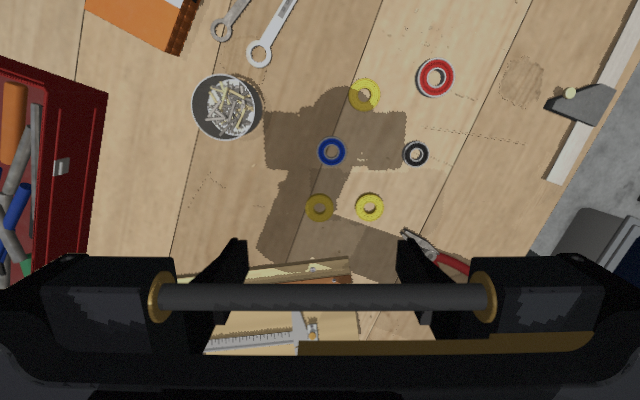

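Run:
```python
import cv2
i=cv2.imread("pics/b0.png")
cv2.imwrite("pics/b0z.png",cv2.resize(i[130:290,200:330],None,fx=4.6,fy=3.7*1.0 if 0 else 4.6,interpolation=cv2.INTER_CUBIC)[:600])
c=i[130:260,200:330]; cv2.imwrite("pics/b0L.png",cv2.resize(c,None,fx=4.6,fy=4.6,interpolation=cv2.INTER_CUBIC))
c=i[130:260,330:460]; cv2.imwrite("pics/b0R.png",cv2.resize(c,None,fx=4.6,fy=4.6,interpolation=cv2.INTER_CUBIC))
```

```text
(no output)
```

View pics/b0L.png

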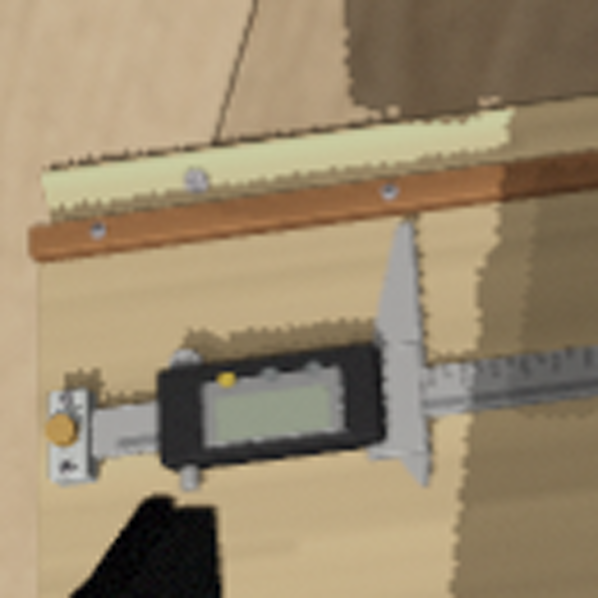

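View pics/b0R.png

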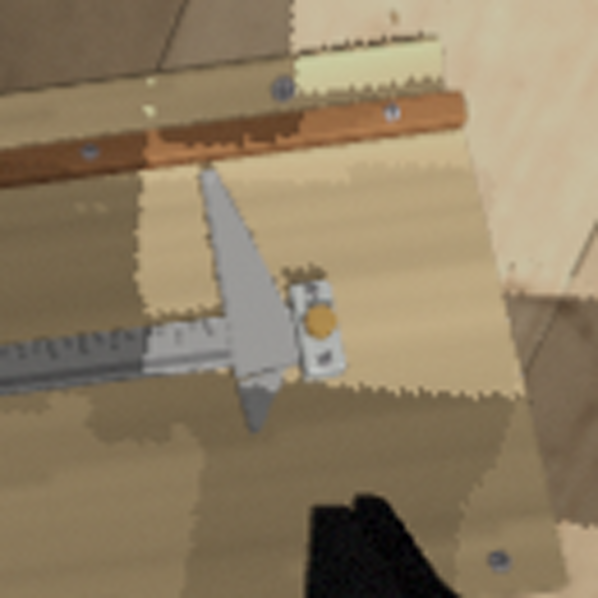

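```bash
cat > fit.py <<'E'
from h import *
import pickle
from scipy.optimize import least_squares
f=pickle.load(open("w0.pkl","rb"))
c,s=np.cos(np.radians(35)),np.sin(np.radians(35))
def frame(p):
    yaw=p[3]; xh=np.array([np.cos(yaw),np.sin(yaw),0]); z=np.array([0,0,1.])
    x=c*xh+s*z; y=np.cross(z,xh); n=np.cross(x,y); return np.array(p[:3]),np.c_[x,y,n]
px=np.array([[213.2,223.4],[399.6,200],[373.9,166.5],[289.9,178.2],[208,187],[431.1,157.8]])-.3
def model(p):
    g=p[4]; L=np.array([[64,-160,16],[64,112,16],[6,85,8],[6,85-g*1e3,8],[0,-175,8],[0,175,8]])/1e3
    o,M=frame(p); return o+L@M.T
if __name__=="__main__":
    fun=lambda p:(proj(f,model(p))-px).ravel()
    r=least_squares(fun,[.6,.03,.03,np.radians(117),.12])
    print(r.x,np.degrees(r.x[3])); print(fun(r.x).reshape(-1,2).round(1))
    J=np.linalg.inv(r.jac.T@r.jac); print(np.sqrt(np.diag(J)))
    for z in (.01,.02,.03,.04):
        q=least_squares(lambda p:fun([p[0],p[1],z,p[2],p[3]]),[.6,.03,np.radians(117),.12]); print(z,q.x,q.cost)
    pickle.dump(r.x,open("cal.pkl","wb"))
    o,M=frame(r.x)
    for n in("top","side"):
        g=env.grab_frame(n); im=cv2.resize(g["image"],None,fx=4,fy=4,interpolation=cv2.INTER_CUBIC)
        P=proj(g,model(r.x)); 
        for u in P: cv2.circle(im,tuple((u*4).astype(int)),5,(255,0,255),1)
        m=P.mean(0)*4; im=im[int(m[1]-250):int(m[1]+250),int(m[0]-300):int(m[0]+300)]; cv2.imwrite(f"pics/c_{n}.png",im); print(n,P.round(1).tolist())
        pickle.dump(g,open(f"{n}.pkl","wb"))
E
python3 fit.py
```

```text
[0.61933137 0.01880793 0.02843762 2.05388721 0.12865613] 117.67906885149564
[[ 1.1 -0. ]
 [-0.5  0. ]
 [-0.4  1.4]
 [ 0.1  0.6]
 [-1.  -0.8]
 [ 0.6 -1.1]]
[0.00070541 0.00077365 0.00206467 0.00466786 0.00170986]
0.01 [0.61757296 0.02263073 2.05261304 0.13095503] 40.308073861519915
0.02 [0.61852596 0.02055214 2.05328026 0.129711  ] 11.52768780027246
0.03 [0.61948066 0.01848598 2.05400437 0.12846024] 3.7684334612689145
0.04 [0.6204374  0.01643323 2.05479243 0.127202  ] 19.977440091518478
top [[280.4, 135.3], [315.7, 205.6], [323.0, 194.0], [306.6, 161.5], [291.4, 128.6], [335.9, 216.5]]
side [[364.5, 166.6], [313.2, 209.9], [332.6, 222.4], [357.0, 199.5], [379.5, 181.0], [314.5, 242.8]]
```

View pics/c_top.png

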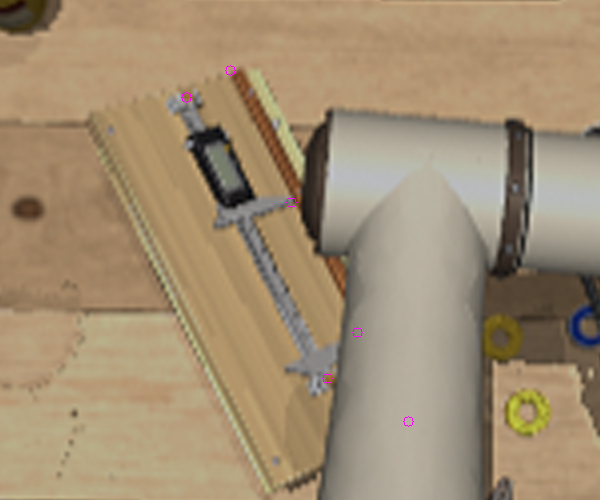

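View pics/c_side.png

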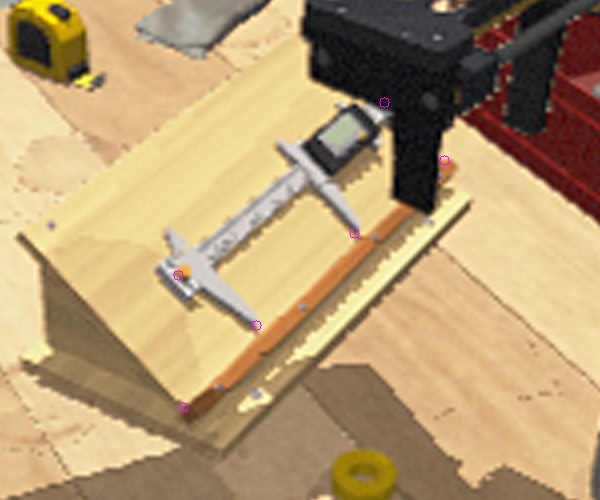

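```bash
cat > fit2.py <<'E'
from fit import *
T=pickle.load(open("top.pkl","rb"));S=pickle.load(open("side.pkl","rb"))
r0=pickle.load(open("cal.pkl","rb"))
mt=proj(T,model(r0)).mean(0)*4; ms=proj(S,model(r0)).mean(0)*4
def uncrop(m,u): return (np.array(u,float)+[int(m[0]-300),int(m[1]-250)])/4
tp=uncrop(mt,[[184,99],[322,381],[293,203],[239,70]]); ti=[0,1,3,4]
sp=uncrop(ms,[[184,271],[257,324],[356,232],[186,413],[453,166]]); si=[1,2,3,5,4]
def fun(p):
    m=model(p)
    return np.r_[(proj(f,m)-px).ravel(),((proj(T,m[ti])-tp)*1.).ravel(),((proj(S,m[si])-sp)).ravel()]
r=least_squares(fun,r0,x_scale=[.1,.1,.1,1,.1],loss="soft_l1")
print(r.x,np.degrees(r.x[3]));print(fun(r.x).reshape(-1,2).round(1).tolist())
pickle.dump(r.x,open("cal2.pkl","wb"))
# bearing
g=pickle.load(open("w1.pkl","rb"));im=g["image"]
h=cv2.cvtColor(im,cv2.COLOR_BGR2HSV); m=cv2.inRange(h,(105,130,40),(130,255,255)); m[:120]=0;m[190:]=0;m[:,:290]=0;m[:,370:]=0
ys,xs=np.nonzero(m);cen=[(xs.min()+xs.max())/2,(ys.min()+ys.max())/2]; print(cen,len(xs),xs.min(),xs.max(),ys.min(),ys.max(),onz(g,[cen],.012))
E
python3 fit2.py
```

```text
[0.619518   0.01848551 0.02876847 2.05247973 0.12862779] 117.59842606988585
[[0.9, -0.3], [-0.5, -0.1], [-0.4, 1.2], [0.0, 0.3], [-1.2, -1.1], [0.7, -1.2], [0.8, -0.6], [1.5, -0.8], [-0.3, -0.3], [-1.9, 0.0], [-1.2, 1.0], [-0.0, 0.3], [-0.3, 0.4], [-0.5, -1.6], [-2.0, -1.5]]
[np.float64(331.0), np.float64(151.5)] 337 318 344 139 164 [[ 0.5582293  -0.22808724  0.012     ]]
```

```bash
cat >> h.py <<'E'
import pickle
def cal():
    from fit import frame
    p=pickle.load(open("cal2.pkl","rb")); o,M=frame(p); return o,M,p[4]
def st(tag=""):
    s=env.read_state(); print(tag,round(s["clock"],2),s["position"].round(4),"F",s["force"].round(2),"op",round(s["opening"]*87,1)); return s
E
python3 - <<'E'
from h import *
o,M,g=cal()
b=np.array([.5582,-.2281]); e=tool([0,0,-1],M[:,1]); print(e)
env.gripper_to(.72)
env.goto([*b,.08],e)
env.move_straight([*b,.004],rate=.08,force_limit=6); st("down")
env.gripper_to(0,grasp_force=20); st("grip")
env.move_straight([*b,.12],rate=.12); st("lift")
f=env.grab_frame("wrist"); cv2.imwrite("pics/d.png",f["image"])
E
```

```text
[-90.           0.         117.59842607]
down 7.34 [ 0.5588 -0.2282  0.0046] F [-0.55  0.48  0.92] op 62.5
grip 8.56 [ 0.5582 -0.2281  0.004 ] F [0.15 0.24 0.33] op 0.4
lift 9.68 [ 0.5575 -0.2279  0.119 ] F [ 0.56  0.49 -0.34] op 0.6
```

View pics/d.png

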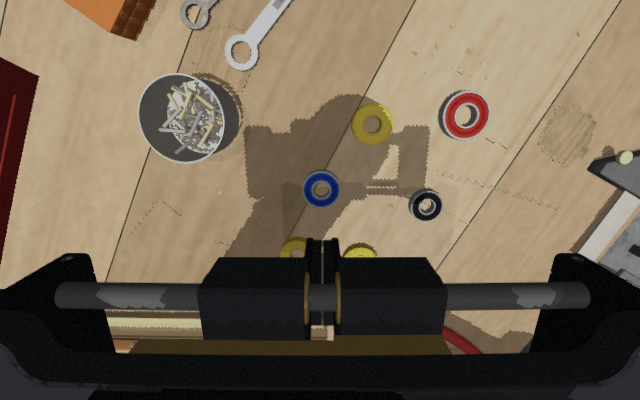

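Run:
```python
from h import *
f=env.grab_frame("wrist")
print(onz(f,[[321,189]],.012),proj(f,env.read_state()["position"]),f["position"],f["orientation"])
r=env.search_frame(f,"blue_bearing");print([(q["score"],q["xyz"]) for q in r])
for n in("top","side"):
    g=env.grab_frame(n);r=env.search_frame(g,"blue_bearing");print(n,[(q["score"],q["xyz"]) for q in r]); print(proj(g,[[.5582,-.2281,.012]]));cv2.imwrite(f"pics/e_{n}.png",g["image"])
    i=g["image"];u=proj(g,[[.5582,-.2281,.012]])[0].astype(int);cv2.imwrite(f"pics/ez_{n}.png",cv2.resize(i[u[1]-60:u[1]+60,u[0]-60:u[0]+60],None,fx=4,fy=4))
```

```text
[[ 0.55826998 -0.22891571  0.012     ]] [[321.19080739 230.28409205]] [ 0.59617352 -0.30193471  0.31800131] [-1.76022006e+01 -1.33338272e-01 -1.52394908e+02]
[(0.82, [0.5464, -0.3077, 0.0118]), (0.62, [0.4922, -0.1888, 0.0088]), (0.55, [0.5634, -0.2316, 0.0137]), (0.55, [0.5589, -0.1566, 0.0112])]
top [(0.54, [0.5397, -0.3069, 0.0145])]
[[381.04724053 191.97169622]]
side [(0.8, [0.4788, -0.1774, 0.0115]), (0.76, [0.5552, -0.228, 0.0139]), (0.54, [0.5435, -0.1495, 0.0126]), (0.51, [0.5459, -0.3118, 0.0098])]
[[382.11268124 278.90069022]]
```

View pics/ez_side.png

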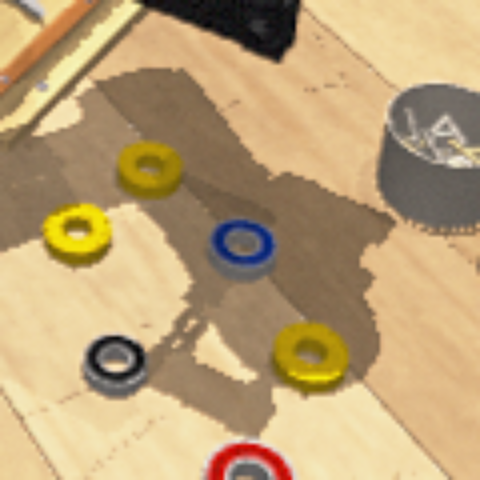

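Run:
```python
from h import *
s=env.read_state();p=s["position"];A=R(s["tool_rot"])
for n in("side","wrist"):
    f=env.grab_frame(n);i=f["image"]
    k=4 if n=="side" else 3
    big=cv2.resize(i,None,fx=k,fy=k,interpolation=cv2.INTER_CUBIC)
    for d in (0,.019,.04):
        for w in(-.0095,.0095):
            u=proj(f,p-A[:,1]*d+A[:,0]*w)[0]; print(n,d,w,u.round(1))
            cv2.circle(big,tuple(((u+.5)*k).astype(int)),4,(255,0,255),1)
    u=((proj(f,p)[0])*k).astype(int); big=big[max(0,u[1]-280):u[1]+280,max(0,u[0]-280):u[0]+280]; cv2.imwrite(f"pics/f_{n}.png",big)
```

```text
side 0 -0.0095 [390.6 245.2]
side 0 0.0095 [382.5 241.9]
side 0.019 -0.0095 [391.5 238.4]
side 0.019 0.0095 [383.3 235.1]
side 0.04 -0.0095 [392.6 230.6]
side 0.04 0.0095 [384.3 227.3]
wrist 0 -0.0095 [321.3 217.6]
wrist 0 0.0095 [321.3 242.7]
wrist 0.019 -0.0095 [321.3 228.1]
wrist 0.019 0.0095 [321.3 255.1]
wrist 0.04 -0.0095 [321.2 242.1]
wrist 0.04 0.0095 [321.2 271.7]
```

View pics/f_side.png

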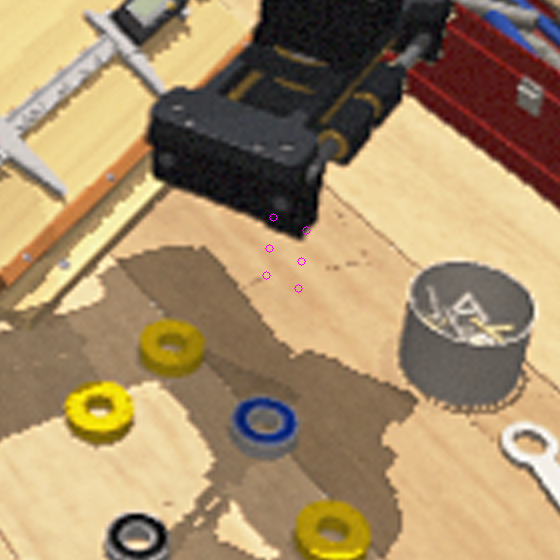

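View pics/f_wrist.png

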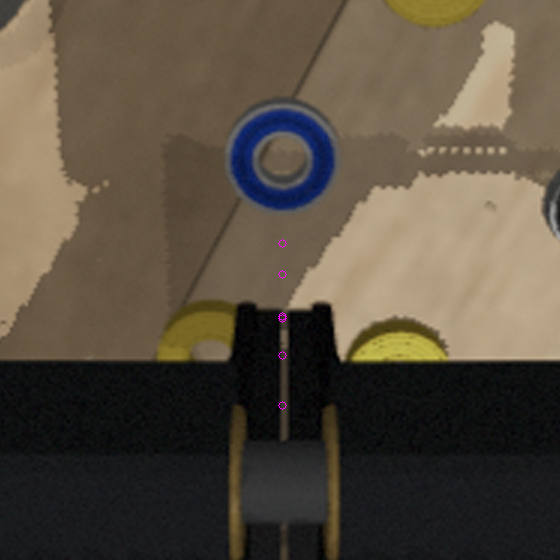

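Run:
```python
from h import *
f=env.grab_frame("side"); i=cv2.imread("pics/a_side.png")
p=np.array([.27086,.5625,.18467]);A=R([-89.88,0,154.275])
big=cv2.resize(i[20:140,100:220],None,fx=5,fy=5,interpolation=cv2.INTER_CUBIC)
for d in (0,.019,.04,.07):
  for z in (-.0435,0,.0435):
    u=proj(f,p-A[:,1]*d+A[:,2]*z)[0]; print(d,z,u.round(1)); cv2.circle(big,tuple(((u+.5-[100,20])*5).astype(int)),4,(255,0,255),1)
cv2.imwrite("pics/g.png",big)
```

```text
0 -0.0435 [176.5 109.2]
0 0 [172.8 114.1]
0 0.0435 [168.9 119.3]
0.019 -0.0435 [175.3 103.7]
0.019 0 [171.5 108.5]
0.019 0.0435 [167.5 113.6]
0.04 -0.0435 [173.9  97.5]
0.04 0 [170.  102.2]
0.04 0.0435 [165.9 107.2]
0.07 -0.0435 [171.8  88.5]
0.07 0 [167.8  93. ]
0.07 0.0435 [163.6  97.7]
```

View pics/g.png

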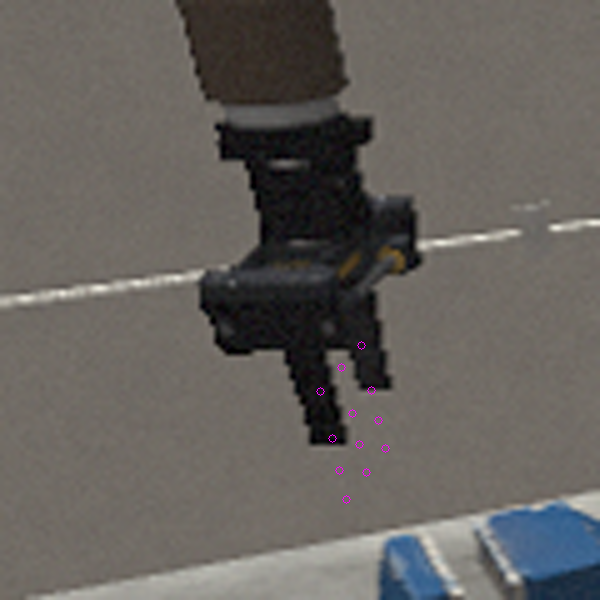

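The pictures show the real fingertips about 37 mm short of the nominal TCP, because the fingers closed in the air above the bearing. I'll check this with a guarded touch on the bench.

Run:
```python
from h import *
o,M,g=cal()
b=np.array([.5583,-.2284])
env.gripper_to(.72); s=st()
env.move_straight([*b,.005],rate=.12)
hit=env.move_straight([*b,-.026],rate=.06,force_limit=5); st(f"a{hit}")
if not hit:
    hit=env.move_straight([*b,-.045],rate=.02,force_limit=4); st(f"b{hit}")
f=env.grab_frame("wrist"); cv2.imwrite("pics/i.png",f["image"])
```

```text
11.39 [ 0.5582 -0.2281  0.12  ] F [-0.14 -0.1   0.88] op 62.4
aFalse 13.17 [ 0.5584 -0.2284 -0.0262] F [0.34 0.59 0.44] op 63.0
bTrue 13.77 [ 0.5584 -0.2284 -0.0363] F [-0.85 -0.02  4.14] op 62.6
```

View pics/i.png

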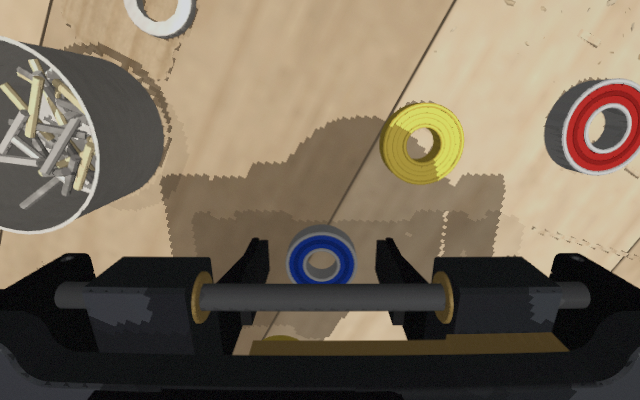

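Contact came at TCP z = -0.036, so the offset is 36 mm, and the bearing sits between the fingers at (321,262). I'll grip it now.

Run:
```python
from h import *
b=np.array([.5583,-.2284])
env.move_straight([*b,-.0333],rate=.05)
env.gripper_to(0,grasp_force=25); s=st("grip")
if s["opening"]*87>30:
    env.move_straight([*b,.08],rate=.12); st("lift")
    f=env.grab_frame("wrist"); cv2.imwrite("pics/j.png",f["image"])
```

```text
grip 14.62 [ 0.5582 -0.2284 -0.0335] F [ 0.24 -1.03 -0.53] op 38.9
lift 15.71 [ 0.5575 -0.2282  0.0791] F [ 0.25 -0.46 -0.68] op 39.0
```

View pics/j.png

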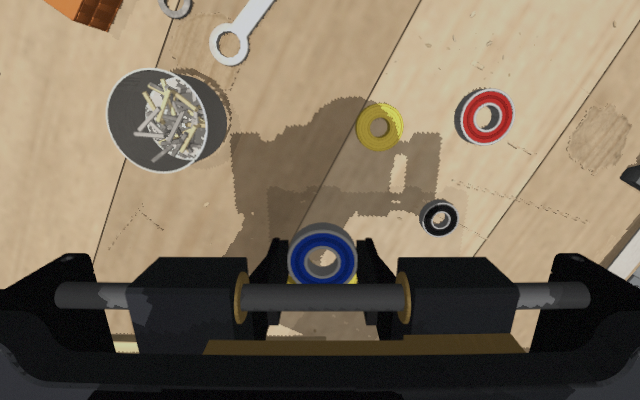

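```bash
cat >> h.py <<'E'
D=.036
def P(x,y,h):
    o,M,g=cal(); return o+M@(np.array([x,y,h])/1e3)-M[:,2]*D
def loc(p):
    o,M,g=cal(); return ((p+M[:,2]*D-o)@M*1e3).round(1)
E
python3 - <<'E'
from h import *
o,M,g=cal(); e=tool(-M[:,2],M[:,1])
env.goto(P(26,20,100),e); s=st("pre"); print(loc(s["position"]))
env.move_straight(P(26,20,25),rate=.12); s=st(); print(loc(s["position"]))
for n in("side","wrist"):
    f=env.grab_frame(n); cv2.imwrite(f"pics/k_{n}.png",f["image"] if n=="wrist" else cv2.resize(f["image"][130:270,250:430],None,fx=4,fy=4,interpolation=cv2.INTER_CUBIC))
E
```

```text
pre 16.6 [ 0.6083 -0.0052  0.0954] F [-0.39 -0.19 -0.11] op 38.8
[25.2 20.9 99.6]
 17.38 [0.5896 0.0331 0.0354] F [-0.64  0.35 -0.75] op 38.7
[25.8 19.7 26. ]
```

View pics/k_side.png

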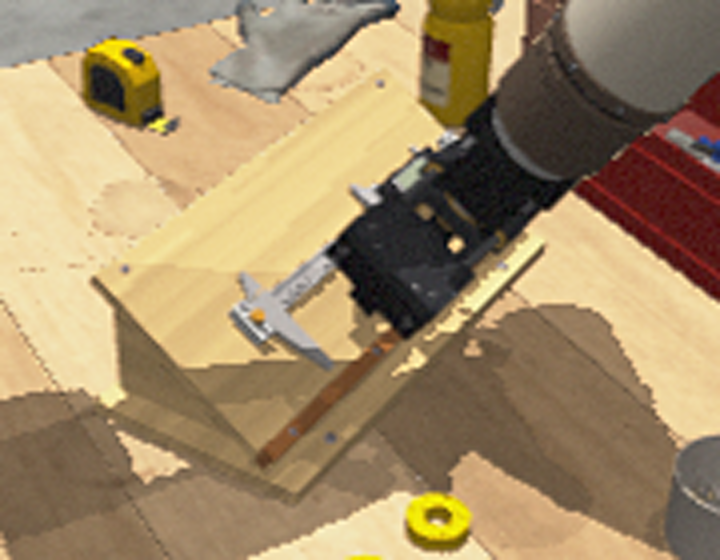

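View pics/k_wrist.png

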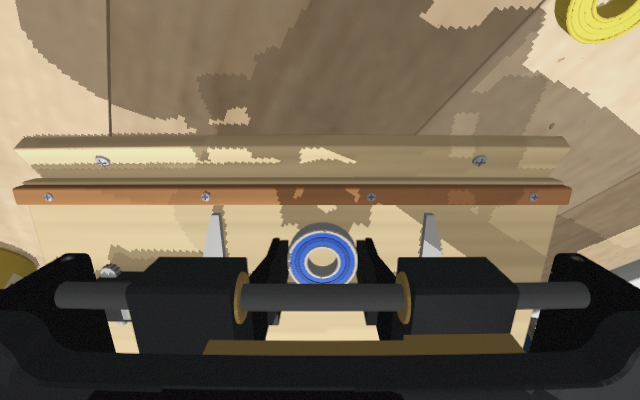

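Run:
```python
from h import *
o,M,g=cal(); f=env.grab_frame("wrist")
L=np.array([[0,-175,8],[0,175,8],[6,85,8],[6,85-g*1e3,8]])/1e3
print(proj(f,o+L@M.T).round(1).tolist())
print(proj(f,o+(L+[.003,0,0])@M.T).round(1).tolist())
e=tool(-M[:,2],M[:,1])
hit=env.move_straight(P(26,20,-6),rate=.03,force_limit=4); s=st(hit); print(loc(s["position"]),(s["force"]@M).round(2))
```

```text
[[20.0, 202.5], [566.1, 202.9], [425.5, 211.9], [220.8, 211.7]]
[[21.3, 206.9], [565.0, 207.4], [425.0, 216.4], [221.2, 216.2]]
True 18.21 [0.5839 0.0435 0.0187] F [ 0.2  -1.25  3.4 ] op 39.3
[25.9 20.   5.6] [0.97 0.41 3.48]
```

Run:
```python
from h import *
o,M,g=cal(); x,y,h=loc(env.read_state()["position"])
hit=env.move_straight(P(16,20,h),rate=.02,force_limit=5); s=st(hit); print(loc(s["position"]),(s["force"]@M).round(2))
env.gripper_to(.64); s=st("open"); print(loc(s["position"]))
a=loc(s["position"])
env.move_straight(P(a[0],a[1],70),rate=.12); st()
f=env.grab_frame("wrist"); cv2.imwrite("pics/l.png",f["image"])
pickle.dump(f,open("l.pkl","wb"))
```

```text
True 18.59 [0.586  0.0393 0.0155] F [0.7  0.27 4.54] op 39.1
[20.2 20.1  5.6] [ 2.53 -0.74  3.77]
open 19.23 [0.5858 0.0394 0.0156] F [ 0.23  0.   -0.27] op 55.5
[20.4 20.2  5.7]
 19.91 [0.6024 0.007  0.0679] F [-0.28 -0.26  0.35] op 56.0
```

View pics/l.png

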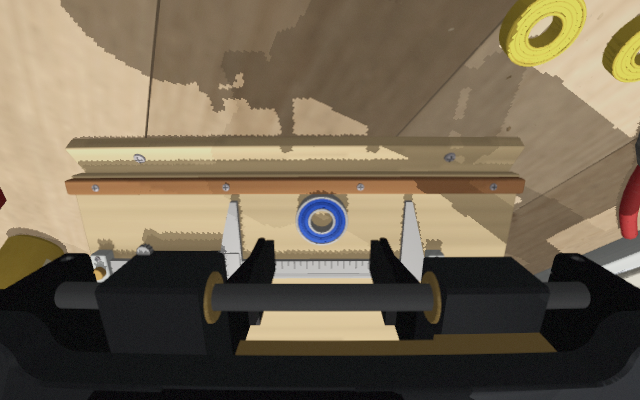

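Run:
```python
from h import *
o,M,g=cal(); f=pickle.load(open("l.pkl","rb"))
L=np.array([[40,85,8],[6,85,8],[40,85-g*1e3,8],[6,85-g*1e3,8],[20,20,12]])/1e3
print(proj(f,o+L@M.T).round(1).tolist())
e=tool(-M[:,2],M[:,0]); yg=85-g*1e3-46
env.gripper_to(.70)
env.goto(P(64,yg,60),e); s=st("pre"); print(loc(s["position"]))
hit=env.move_straight(P(64,yg,24),rate=.1,force_limit=6); s=st(hit)
for n in("wrist","side"):
    f=env.grab_frame(n); cv2.imwrite(f"pics/m_{n}.png",f["image"] if n=="wrist" else cv2.resize(f["image"][130:270,250:430],None,fx=4,fy=4,interpolation=cv2.INTER_CUBIC))
```

```text
[[401.8, 240.1], [405.3, 199.5], [241.1, 240.4], [237.5, 199.8], [320.6, 218.6]]
pre 21.92 [0.6809 0.0941 0.0851] F [-0.41  0.77  0.66] op 61.2
[ 63.9 -89.4  60. ]
False 22.43 [0.6714 0.1124 0.0555] F [ 0.24 -0.37  0.15] op 61.0
```

View pics/m_wrist.png

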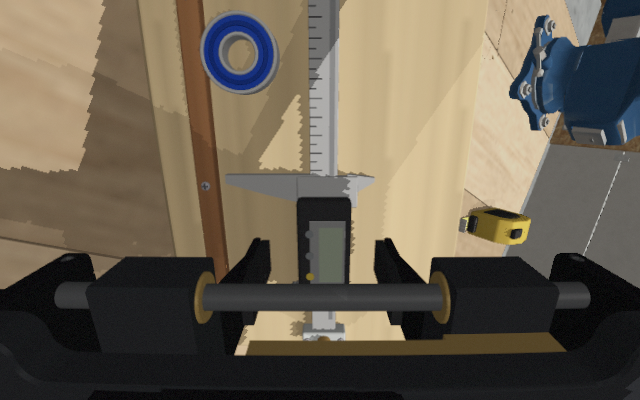

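View pics/m_side.png

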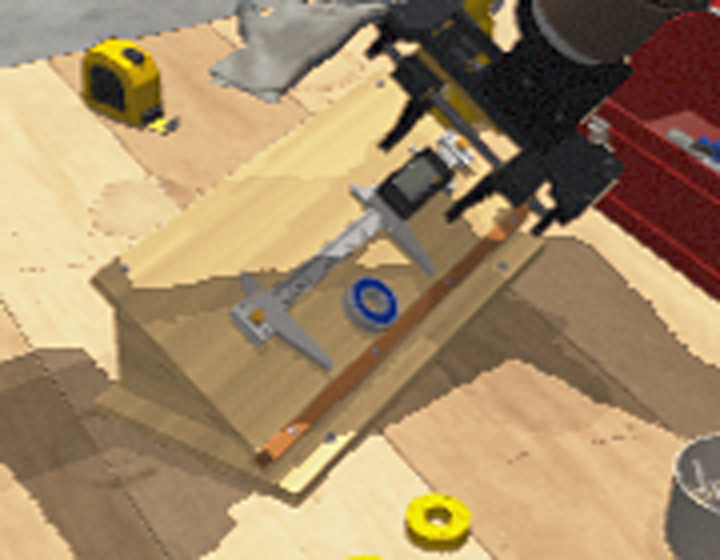

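Run:
```python
from h import *
o,M,g=cal(); yg=85-g*1e3-46
hit=env.move_straight(P(64,yg,9),rate=.05,force_limit=5); s=st(hit); print(loc(s["position"]))
if not hit:
    env.gripper_to(0,grasp_force=20); s=st("grip"); print((s["force"]@M).round(2))
    a=loc(s["position"])
    hit=env.move_straight(P(64,yg+15,9),rate=.04,force_limit=12); s=st(hit); print(loc(s["position"]),(s["force"]@M).round(2))
    f=env.grab_frame("wrist"); cv2.imwrite("pics/n.png",f["image"])
```

```text
False 22.98 [0.6672 0.1203 0.0429] F [ 0.08 -0.07  0.15] op 60.8
[ 64.  -89.4   8.5]
grip 23.59 [0.6672 0.1208 0.044 ] F [-1.79  2.18  2.58] op 31.9
[3.74 0.57 0.54]
False 24.12 [0.6532 0.1134 0.0439] F [-2.03  4.19  5.36] op 31.8
[ 64.8 -73.8   9.1] [ 6.89 -0.15  1.72]
```

View pics/n.png

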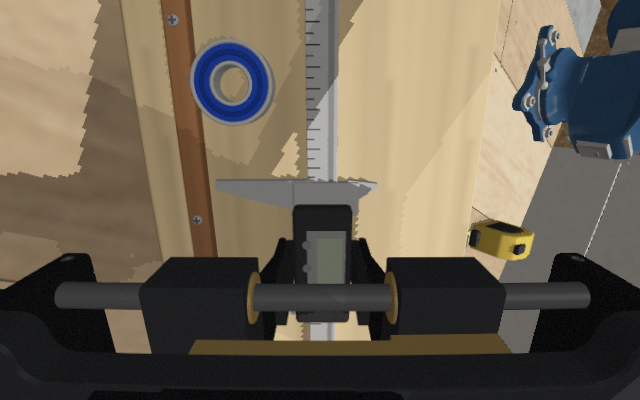

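Run:
```python
from h import *
o,M,g=cal(); yg=85-g*1e3-46
env.move_straight(P(65.8,yg+16,9.5),rate=.03,force_limit=12); s=st(); print(loc(s["position"]),(s["force"]@M).round(2))
hit=env.move_straight(P(65.8,yg+40,9.5),rate=.04,force_limit=12); s=st(hit); print(loc(s["position"]),(s["force"]@M).round(2))
```

```text
24.42 [0.653  0.1133 0.0439] F [ 1.16  2.1  -0.68] op 31.7
[ 64.8 -73.6   9.1] [ 0.7  -2.   -1.31]
False 25.17 [0.6305 0.1015 0.044 ] F [-0.77 -3.31 -6.92] op 31.8
[ 64.9 -48.2   9.2] [-6.08  2.21 -4.19]
```

Run:
```python
from h import *
o,M,g=cal(); yg=85-g*1e3-46
hit=env.move_straight(P(65.0,yg+75,9.1),rate=.04,force_limit=14); s=st(hit); print(loc(s["position"]),(s["force"]@M).round(2))
f=env.grab_frame("wrist"); cv2.imwrite("pics/o.png",f["image"])
```

```text
False 26.19 [0.6006 0.0858 0.044 ] F [ 3.94 -2.22 -8.2 ] op 31.6
[ 64.8 -14.4   9.2] [-7.81 -2.46 -4.54]
```

View pics/o.png

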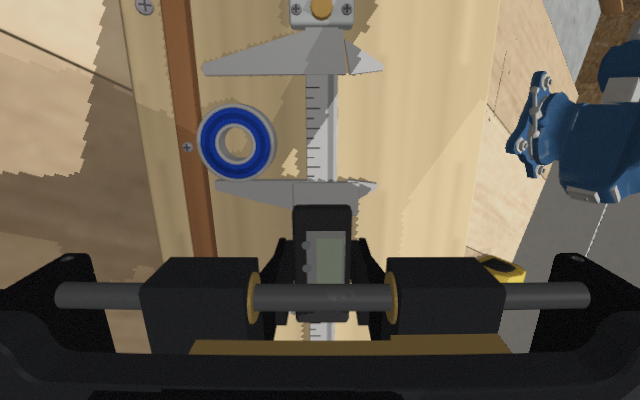

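Run:
```python
from h import *
o,M,g=cal(); yg=85-g*1e3-46
env.move_straight(P(64.2,yg+77,8.6),rate=.03,force_limit=12); s=st(); print(loc(s["position"]),(s["force"]@M).round(2))
hit=env.move_straight(P(64.2,yg+96,8.6),rate=.012,force_limit=7); s=st(hit); print(loc(s["position"]),(s["force"]@M).round(2))
env.dwell(.5); s=st(); print(loc(s["position"]),(s["force"]@M).round(2))
f=env.grab_frame("wrist"); cv2.imwrite("pics/p.png",f["image"])
```

```text
26.49 [0.5994 0.0852 0.044 ] F [ 4.19 -0.98 -5.08] op 31.7
[ 64.8 -13.    9.2] [-5.21 -3.26 -2.55]
True 27.35 [0.5912 0.0809 0.0439] F [-0.83 -1.16  3.67] op 31.5
[64.7 -3.8  9.1] [1.58 1.27 3.37]
 27.85 [0.5919 0.0813 0.0439] F [-2.24 -1.61  5.23] op 31.9
[64.7 -4.6  9.1] [2.68 2.73 4.51]
```

View pics/p.png

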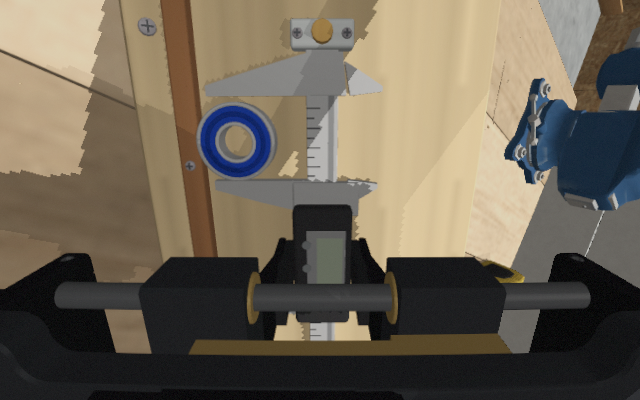

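Run:
```python
from h import *
y=loc(env.read_state()["position"])[1]
hit=env.move_straight(P(64.5,y+10,8.9),rate=.012,force_limit=9); s=st(hit); print(loc(s["position"]),(s["force"]@M).round(2)) if 0 else print(hit)
o,M,g=cal()
s=st(); print(loc(s["position"]),(s["force"]@M).round(2))
env.dwell(.4); s=st(); print(loc(s["position"]),(s["force"]@M).round(2))
f=env.grab_frame("wrist"); cv2.imwrite("pics/q.png",f["image"])
```

```text
True 28.52 [0.5888 0.0796 0.0438] F [ 1.27 -0.37  2.23] op 31.7
True
 28.52 [0.5888 0.0796 0.0438] F [ 1.27 -0.37  2.23] op 31.7
[64.7 -1.1  9.1] [ 0.53 -0.95  2.35]
 28.93 [0.5889 0.0797 0.0439] F [ 0.59 -3.51  0.89] op 31.9
[64.7 -1.3  9.1] [-2.26  1.1   2.67]
```

View pics/q.png

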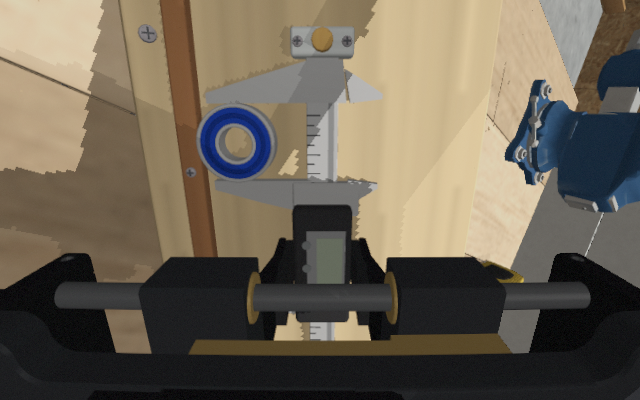

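Run:
```python
from h import *
o,M,g=cal()
y0=loc(env.read_state()["position"])[1]
for k in range(1,10):
    hit=env.move_straight(P(64.6,y0+.5*k,9.0),rate=.01,force_limit=12)
    env.dwell(.15); s=env.read_state(); F=s["force"]@M; print(k,hit,round(s["clock"],2),loc(s["position"]),F.round(2))
    if F[1]<-8 or hit: break
env.dwell(.3); s=st(); print(loc(s["position"]),(s["force"]@M).round(2))
f=env.grab_frame("wrist"); cv2.imwrite("pics/r.png",f["image"])
```

```text
1 False 29.41 [64.7 -1.3  9.1] [-1.45 -0.99  2.74]
2 False 29.81 [64.7 -1.3  9.2] [ 0.04 -5.44  2.3 ]
3 False 30.21 [64.7 -1.2  9.1] [ 0.28 -5.49  0.64]
4 False 30.61 [64.6 -1.2  9.2] [-1.   -5.71  1.08]
5 False 31.01 [64.6 -1.2  9.1] [-0.71 -7.4   1.05]
6 False 31.41 [64.6 -1.1  9.2] [-1.18 -8.33  0.79]
 31.71 [0.5889 0.0796 0.0438] F [7.47 3.58 0.54] op 31.9
[64.6 -1.1  9.2] [ 0.07 -8.28  0.6 ]
```

View pics/r.png

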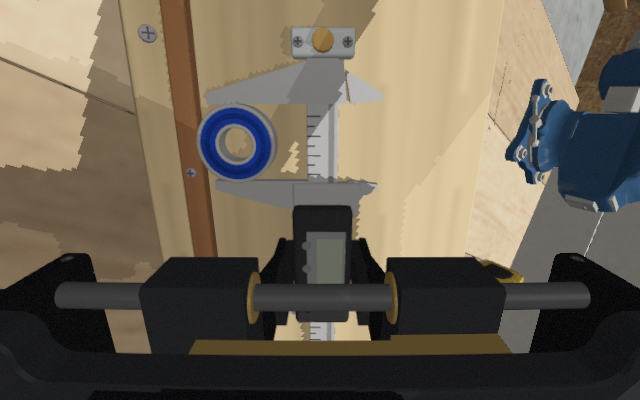

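Run:
```python
from h import *
o,M,g=cal()
env.gripper_to(.66); s=st(); a=loc(s["position"]); print(a)
env.move_straight(P(a[0],a[1],100),rate=.12); s=st()
e=tool(-M[:,2],M[:,0])
env.goto(P(64,-60,150),e); st()
for n in("wrist","side"):
    f=env.grab_frame(n); cv2.imwrite(f"pics/s_{n}.png",f["image"] if n=="wrist" else cv2.resize(f["image"][130:270,250:430],None,fx=4,fy=4,interpolation=cv2.INTER_CUBIC))
    if n=="wrist":
        L=np.array([[40,85,8],[6,85,8],[40,45,8],[6,45,8],[20,65,12]])/1e3
        i=f["image"].copy(); u=proj(f,o+L@M.T); print(u.round(1).tolist()); c=u[4].astype(int)
        cv2.imwrite("pics/s_z.png",cv2.resize(i[max(0,c[1]-60):c[1]+60,c[0]-60:c[0]+60],None,fx=5,fy=5,interpolation=cv2.INTER_CUBIC)); print(c-60)
```

```text
32.51 [0.5863 0.0783 0.0438] F [-1.07  0.11  0.03] op 57.1
[64.6  1.8  9.1]
 33.42 [0.6098 0.0324 0.1176] F [ 0.15 -0.86 -0.43] op 57.7
 33.83 [0.6786 0.0356 0.1578] F [ 0.43  0.64 -0.14] op 57.5
[[294.9, 34.9], [257.0, 35.1], [295.9, 82.1], [259.4, 82.3], [272.9, 58.3]]
[212  -2]
```

View pics/s_z.png

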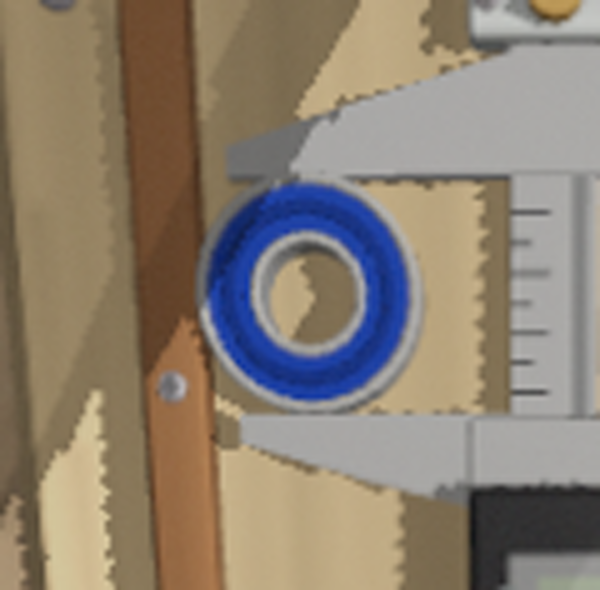

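View pics/s_side.png

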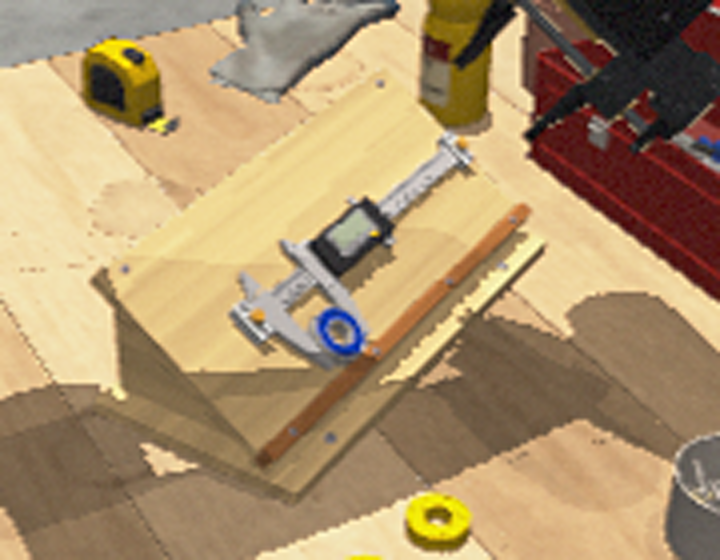

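Run:
```python
from h import *
env.close_job(); st()
```

```text
the job is handed in; nothing more can be done
the job is handed in; nothing more can be done
```

The blue-sealed bearing is on the measuring board with the caliper closed on it, and I handed the job in at about 34 s; no verdict was reported.

**What I did:** I laid the bearing flat on the board against the ledge, midway between the open jaws, and let go of it. I then pinched the slider housing and slid the caliper shut. I let go, backed away and handed in.

**Last checks:**
- **Closing:** The slider came to a hard stop, with about 8 N along the beam. I held it there for about 0.3 s after the last push.
- **Size:** In the final wrist picture the jaws are about 47.6 px apart, which is about 40.3 mm.
- **Position:** In the final pictures the bearing lies flat and touches the ledge. Both jaws bear on its outer ring. I checked this by eye and did not measure the tilt or the centre position.
- **Other objects:** I saw no contact with the other bearings, the tin or the tape measure. I did not measure their positions again at the end.

**What disagreed:**
- **Fingertips:** They are about 36 mm short of the nominal tool point, so my first grasp closed on air above the bearing. The pictures and a guarded touch on the bench both confirmed the offset, and I corrected for it.
- **Board height:** Contact with the board came about 2.6 mm higher than my fit predicted.
- **Board direction:** The board measured as facing slightly away from the robot, not slightly towards it as described. I used the measured direction.
- **False stops:** Side forces on the pinched slider stopped the closing push early. I finished it in 0.5 mm steps while watching the force along the beam.

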